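# Release a vial from the shielded safe with its lever

## Task

Press down the long end of the lever beside the shielded tube safe so that its heavy flap rises, and keep it down until the vial has rolled out into the open tray. Then let the lever come back up gently under your fingers, so that the flap does not slam, until the flap is fully shut and your hand is clear. Only press the lever from above: do not lift it out of its seat, do not touch the flap or the vial, and leave the other things on the bench where they are.

Things in the scene. Friction and masses are not known exactly. Their poses are not given: they have to be found in the camera images.
- tube_safe: White shielded tube safe fixed to the bench, 240 x 108 x 107 mm (x, y, z); place and yaw vary. Origin: under the housing's centre, on the bench. Own -x: front, with the open tray; own -y: side of the lever, whose grey base plate runs out to 365 mm from the origin. A chute 88 mm wide slopes 10 degrees down to the front, under the flap, to the tray's 63 mm high front lip.
- shield_flap (a joint): Opening (rad) of the heavy dark flap (about 2.6 kg, varies by a third; 108 x 93 x 24 mm, yellow lower edge) on the safe's sloping front, hinged at its upper rear edge. 0 = shut; grows as the lower edge rises; about 0.47 with the lever on its stop; the vial passes from about 0.25. A yellow tab on its -y side lies on the lever's short end. It closes by its weight and slams if let go.
- flap_edge (a point): Middle of the flap's lower edge: 52 mm above the bench when shut, about 90 mm when fully raised.
- lever: Loose aluminium bar 285 x 24 x 12 mm, its cross pin resting in open fork slots. Origin: on the pin's axis, mid bar. Along the safe's own y: short end (ball 65 mm from the pin) under the flap's tab, long end with red pad to own -y. At rest (own z upright) the long end slopes up at 16 degrees, on the rubber stop down at 14 degrees. The flap's weight brings it back up.
- lever_pad (a point): Centre of the top face of the round red pressing pad (44 mm across) near the lever's long end, 193 mm along the bar from the pin's axis and 11 mm above the bar's middle line. About 133 mm above the bench at rest and about 36 mm when the lever is down on its hard stop, which need not be reached: 45 to 65 mm is low enough. Pressing it takes 3 to 9 N.
- lever_seat (a point): Point of the fixed fulcrum where the lever's pin axis belongs, 69 mm above the bench; fork prongs reach 10 mm above it.
- vial: Glass vial with a blue cap, 79 mm long, 25 mm across, lying across the chute (along the safe's own y), hidden behind the shut flap at the start. Origin: centre of its bottom end, on its long axis.
- vial_mid (a point): Middle of the vial, on its axis. It starts at about own x = -9 mm of the safe.
- tray (a point): Where the middle of the vial comes to rest in the open tray, against the front lip: 117 mm in front of the safe's origin, about 47 mm above the bench.
- specimen_cup: Bystander: specimen cup with red lid, 68 mm across, 72 mm high; origin under its centre.
- beaker: Bystander: small glass beaker, 45 x 50 mm, 55 mm high; origin under its centre.
- petri_dish: Bystander: petri dish, 100 mm across, 22 mm high; origin under its centre.
- forceps_4: Bystander: fine steel forceps, 122 mm long, 7 mm high, lying near the front edge; origin under its centre.
- pen_3: Bystander: green pen, 145 mm long, 12 mm high, lying near the front edge; origin under its centre.

How it is judged:
By the outcome, as a careful person would: the job done as asked, in the order asked, and still so for the second after the job is handed in, with the robot touching nothing.
It also fails if it takes over 38 s, if anything falls off the work surface, if the arm or the gripper's body presses on something with over 40 N, if the wrist force passes 120 N, or if a joint passes its speed limit or range.

## Robot

A 7-joint arm with a two-finger parallel gripper is mounted at the origin on a cart in front of the work surface, level with it; the furniture and walls round the work are solid. World frame = base frame: x ahead of the robot, y to its left, z up, the work surface at z = 0. Lengths are in m, angles in rad, forces in N, time in s.
With the tool pointing down it reaches from about 0.35 to 0.9 m from the base axis. Payload 8.1 kg.
Tool frame: the origin (TCP) lies at the very end of the fingers, on their centre line; the grasp point (between the pads) lies 19 mm behind it; z points along the fingers, y is the line along which they close (so a half turn about z gives the same grasp; the last joint's range is limited). The gripper opens to 85 mm and grips with 20 to 120 N. Pads are 22 mm wide; open, the fingers measure 114 mm over their backs; the gripper's body (76 mm by 85 mm) begins 54 mm behind the grasp point. The pads swing forward as they close: fully open they stand 13 mm farther back than shut.
Start: joints at [1.236, 0.434, 0.025, 1.573, -0.012, 1.134, -0.075], TCP at [0.144, -0.608, 0.231] pointing down, gripper open.
Joint ranges: [-2.62, 2.62], [-0.44, 2.09], [-1.27, 1.32], [0.08, 2.57], [-1.32, 4.46], [0.12, 2], [-2.74, 2.74]. Speed limits (rad/s): [2.22, 2.22, 3.01, 3.01, 3.14, 3.14, 3.14].

## Interface

Orientations are given as a unit quaternion [x, y, z, w].
In Python, from rig import monitor, grab_frame, calibration, hand_in, search_frame gives the robot as it stands.
- The arm moves only by the shell command python3 -m handwheel 'ROWS'. ROWS is JSON, a list of rows, each a list of 5 numbers: the finger opening in m, from 0 to 0.0854, then the shift along the tool's x, y, z in m, then the turn about the tool's z in rad. A call has 1 to 20 rows; each row shifts and turns the commanded pose from where the row before left it, along the tool's axes as they then stand; what a row does not reach is not made up. A row lasts 1/10 s, in which the tool goes at most 50 mm and 8.59 degrees, less where a joint would pass 70% of its speed; a pose out of reach is approached as far as the arm can. A call with a gripper value outside its range is refused whole. The fingers move at their own pace and stop on an object; the grip force is fixed at half the most. Time passes only in rows, so rows that do not move let the fingers close. It gives the time, the measured TCP pose, the force, the opening and the grip force at its end, in the units of the state.
- monitor.observe(): the state, without advancing time (a new reading comes with each control period).
- grab_frame(name): name is "side" or "top" or "wrist"; returns (picture, depth): 480x640x3 uint8, red, green, blue; 480x640 float32, m along the optical axis (not along the pixel's ray), 0 where there is no reading.
- calibration(name): a dict with "mtx" (3x3 intrinsics, pixels), "R" (3x3) and "t" (3): a world point X has camera coordinates R X + t. Camera axes: x right, y down, z forward; pixel columns grow to the right and rows downward; lengths in m; the calibration is good to about 2 mm. A picture is of the moment at which its call begins: read the wrist's pose just before it. calibration takes no time and is no camera call; for the wrist camera it gives the pose at the moment of the call.
- hand_in(): hands the job in; it is judged then, once.
Trained networks look in the newest picture that a camera, given by its name, has taken for a name from the list of things; names that differ only in an ending like _2 or _b are one class to them, and where a whole thing is asked for, a point or a joint stands for the part that bears it (a point fixed in the world has none). Each returns a list of dicts, best first, with "conf" (0 to 1); they miss things now and then, are a little off and sometimes report something else, mostly with a low value. They report only what shows in the picture. A call takes as long as a camera call.
- search_frame(label, camera): "point" ([x, y, z] in m, in the coordinates of the camera as it stood for that picture, good to about 4 mm: the middle of the surface that is visible of it).
The state is a dict: "t": time; "joint_pos": joint angles; "qd": joint speeds; "joint_torque": joint torques, N m; "ee_pos": TCP position; "ee_rot": TCP orientation; "wrist_force": force on the tool from outside, world axes, zero at the start; "ft_torque": the same for the moment, N m; "opening": finger opening in m; "gripper_force": force on a finger pad.
Only numpy, scipy, OpenCV 4.12 (cv2) and the standard library are available. Lean on these libraries where they do the work, as an engineer would, in place of code of your own. Each camera call takes 0.05 s, during which the arm holds its last target. There are 200 camera calls.

## Working session

There is one attempt and no reset: what is moved stays moved. The work goes in short steps, Python scripts to look and compute and a shell command to move; the robot and the scene stay as the last step left them, time stands still between calls to the robot, and variables do not carry over. Pictures are saved under pics/ and viewed, at most 10 in all, crops included, and the job is handed in when it is done.

```bash
mkdir -p pics
cat > h.py <<'E'
import numpy as np,cv2
from rig import monitor, grab_frame, calibration, hand_in, search_frame
def find(l,c,k=2):
    C=calibration(c);R=np.array(C["R"]);t=np.array(C["t"])
    for d in search_frame(l,c)[:k]:
        print(l,c,round(d["conf"],2),(R.T@(np.array(d["point"])-t)).round(4))
def save(c,n):
    p,d=grab_frame(c);cv2.imwrite("pics/"+n,p[:,:,::-1]);return p,d
E
python3 - <<'E'
from h import *
for c in("top","side"):
    p,d=save(c,c+"1.png");np.save(c+"d.npy",d)
    for l in("lever_pad","lever","tube_safe","shield_flap","specimen_cup","beaker","petri_dish"):find(l,c,1)
s=monitor.observe();print(s)
E
```

```text
lever_pad top 0.88 [ 0.5423 -0.1725  0.0983]
lever top 0.72 [ 0.5432 -0.1732  0.1037]
tube_safe top 0.8 [0.5304 0.0346 0.0717]
shield_flap top 0.81 [0.535  0.0522 0.0964]
specimen_cup top 0.86 [ 0.4746 -0.4589  0.0715]
beaker top 0.68 [ 0.6037 -0.4996  0.0261]
petri_dish top 0.95 [ 0.3399 -0.45    0.0023]
lever_pad side 0.72 [ 0.4648 -0.4442  0.0613]
lever side 0.56 [ 0.5381 -0.1639  0.0963]
tube_safe side 0.79 [0.5317 0.067  0.06  ]
shield_flap side 0.82 [0.5343 0.0624 0.0952]
specimen_cup side 0.73 [ 0.4666 -0.4447  0.0622]
beaker side 0.66 [ 0.5998 -0.4798  0.0337]
petri_dish side 0.58 [ 0.3404 -0.4533  0.0036]
{'t': 0.8, 'joint_pos': array([ 1.23641537,  0.43447992,  0.02499185,  1.57317713, -0.01158171,
        1.13399345, -0.07507718]), 'qd': array([-9.16671516e-04,  7.52156586e-04,  5.85950266e-04,  7.06147533e-04,
       -6.98657252e-05,  2.07604120e-03, -1.35322492e-03]), 'joint_torque': array([ 4.86031013e-06, -6.70205140e+01,  1.02401599e+00, -3.16554093e+01,
        1.53997738e-02,  2.54183331e-03,  2.41959071e-05]), 'ee_pos': array([ 0.14355018, -0.608321  ,  0.2313441 ]), 'ee_rot': array([ 9.93294910e-01,  1.15608046e-01, -3.73077915e-06,  4.51365772e-05]), 'wrist_force': array([-0.02108965,  0.79847957,  0.80807225]), 'ft_torque': array([-0.02797393,  0.01739318,  0.04366309]), 'gripper_force': 0.0, 'opening': 0.08517845474551167}
```

View pics/top1.png

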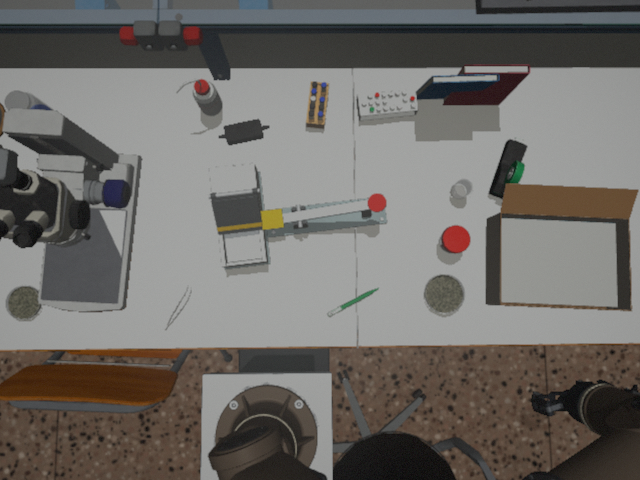

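View pics/side1.png

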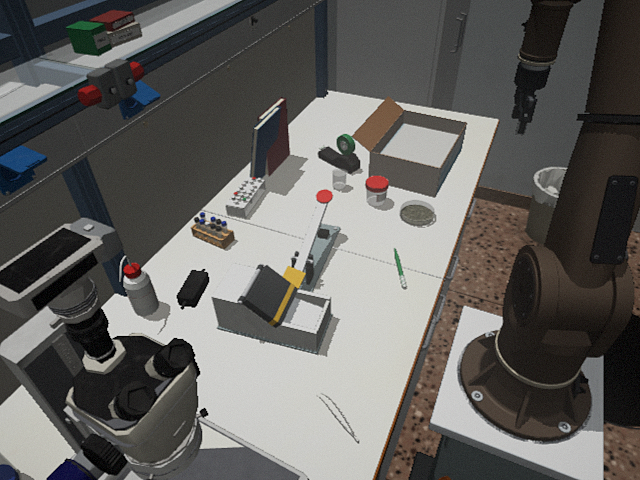

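The top view shows the red pad at (377,203), the pin near (300,215), the yellow tab at (272,219) and the safe around (240,215). In the side view the pad is at (324,197). The arm is well to the right. Next I'll triangulate the pad from both views.

Run:
```python
from h import *
px={}
P=[]
for c,box in(("top",(360,185,395,220)),("side",(310,182,340,210))):
    im=cv2.imread(f"pics/{c}1.png");d=np.load(c+"d.npy");C=calibration(c);K,R,t=[np.array(C[k],float) for k in("mtx","R","t")]
    x0,y0,x1,y1=box;b,g,r=[im[:,:,i].astype(int) for i in range(3)]
    m=np.zeros(r.shape,bool);m[y0:y1,x0:x1]=((r>140)&(g<90)&(b<90))[y0:y1,x0:x1]
    v,u=np.nonzero(m);uv=np.array([(u.min()+u.max())/2,(v.min()+v.max())/2]);z=np.median(d[m])
    print(c,uv,m.sum(),z,"cam pos",(-R.T@t).round(3),"depth pt",(R.T@(z*np.linalg.inv(K)@[*uv,1]-t)).round(4))
    P.append(K@np.c_[R,t]);px[c]=uv
    if c=="top":
        for n,q in dict(pinA=(300,206),pinB=(303,223),baseend=(386,220),tab=(272,219),safeFL=(224,268),safeFR=(268,263),safeBL=(210,168),safeBR=(256,164)).items():
            z=d[q[1],q[0]];print(n,(R.T@(z*np.linalg.inv(K)@[*q,1]-t)).round(3))
X=cv2.triangulatePoints(P[0],P[1],px["top"],px["side"]);print("tri",(X[:3]/X[3]).T.round(4))
for c,p in zip(px,P):
    q=p@X;print(c,(q[:2]/q[2]).T-px[c])
```

```text
top [376.5 202. ] 248 1.237808 cam pos [ 0.34  -0.112  1.351] depth pt [ 0.5535 -0.2644  0.1321]
pinA [ 0.555 -0.086  0.071]
pinB [ 0.512 -0.093  0.082]
baseend [ 0.528 -0.302  0.013]
tab [ 0.523 -0.018  0.079]
safeFL [ 0.41   0.108 -0.   ]
safeFR [ 0.422 -0.003  0.005]
safeBL [0.642 0.126 0.109]
safeBR [0.677 0.029 0.002]
side [324.  195.5] 153 1.227517 cam pos [0.145 0.648 0.856] depth pt [ 0.5506 -0.2648  0.1322]
tri [[ 0.5523 -0.2648  0.132 ]]
top [[0.17186424 0.49901461]]
side [[-0.59364039 -0.08509554]]
```

Both depth readings and the triangulation agree: the pad top is at (0.552, -0.265, 0.132), and the text says about 133 mm. The safe's yaw is about 6.5°. I'll close the fingers and move over the pad at z = 0.23.

```bash
python3 -m handwheel '[[0,0.02,-0.01,0,0],[0,0.035,-0.0175,0,0],[0,0.035,-0.0175,0,0],[0,0.035,-0.0175,0,0],[0,0.035,-0.0175,0,0],[0,0.035,-0.0175,0,0],[0,0.035,-0.0175,0,0],[0,0.035,-0.0175,0,0],[0,0.035,-0.0175,0,0],[0,0.035,-0.0175,0,0],[0,0.035,-0.0175,0,0],[0,0.035,-0.0175,0,0],[0,0.035,-0.0175,0,0],[0,0.025,-0.013,0,0],[0,0.01,-0.005,0,0],[0,0,0,0,0]]'
python3 - <<'E'
from h import *
from scipy.spatial.transform import Rotation as Ro
s=monitor.observe();R=Ro.from_quat(s["ee_rot"])
print(s["t"],R.as_matrix().round(3));print(R.inv().apply(np.array([.5525,-.265,.14])-s["ee_pos"]))
E
```

```text
t: 2.4
ee_pos: [0.5521, -0.2662, 0.2311]
ee_rot: [0.993, 0.117, 0.0, -0.0]
wrist_force: [0.2, 0.0, -0.6]
opening: -0.0002
gripper_force: 0.0
2.4 [[ 0.973  0.232  0.   ]
 [ 0.232 -0.973  0.   ]
 [ 0.    -0.    -1.   ]]
[ 0.00061683 -0.00106187  0.0911373 ]
```

```bash
python3 -m handwheel '[[0,0,-0.001,0.02,0],[0,0,0,0.03,0],[0,0,0,0.025,0],[0,0,0,0.01,0],[0,0,0,0.006,0],[0,0,0,0.004,0],[0,0,0,0.004,0],[0,0,0,0.004,0],[0,0,0,0.002,0]]'
```

```text
t: 3.3
ee_pos: [0.5526, -0.2681, 0.1281]
ee_rot: [0.993, 0.115, 0.002, 0.002]
wrist_force: [1.7, -2.5, 8.0]
opening: 0.0001
gripper_force: 3.4
```

```bash
python3 -m handwheel '[[0,0,0.001,0.005,0],[0,0,0.001,0.005,0],[0,0,0.001,0.005,0],[0,0,0.001,0.005,0],[0,0,0.001,0.005,0],[0,0,0.001,0.005,0],[0,0,0.001,0.005,0],[0,0,0.0,0.005,0],[0,0,0,0.005,0],[0,0,0,0.005,0]]'
```

```text
t: 4.3
ee_pos: [0.5552, -0.2763, 0.0787]
ee_rot: [0.993, 0.115, 0.003, 0.003]
wrist_force: [2.3, -6.1, 8.4]
opening: 0.0002
gripper_force: 4.4
```

```bash
python3 -m handwheel '[[0,0,0,0.005,0],[0,0,0,0.005,0],[0,0,0,0.005,0],[0,0,0,0.005,0],[0,0,0,0.004,0],[0,0,0,0.002,0],[0,0,0,0,0],[0,0,0,0,0],[0,0,0,0,0],[0,0,0,0,0]]'
python3 - <<'E'
from h import *
t,_=save("top","t2.png");s,_=save("side","s2.png")
find("vial","top");find("vial","side")
a=cv2.resize(t[140:290,190:410],(660,450))[:,:400];b=cv2.resize(s[180:370,200:350],(355,450))
cv2.imwrite("pics/c2.png",np.hstack([a,b])[:,:,::-1])
E
```

```text
t: 5.3
ee_pos: [0.5552, -0.2761, 0.0527]
ee_rot: [0.993, 0.115, 0.003, 0.002]
wrist_force: [1.7, -4.1, 7.5]
opening: 0.0001
gripper_force: 3.9
vial top 0.83 [0.4404 0.0524 0.0562]
vial side 0.64 [0.4348 0.0522 0.0568]
```

View pics/c2.png

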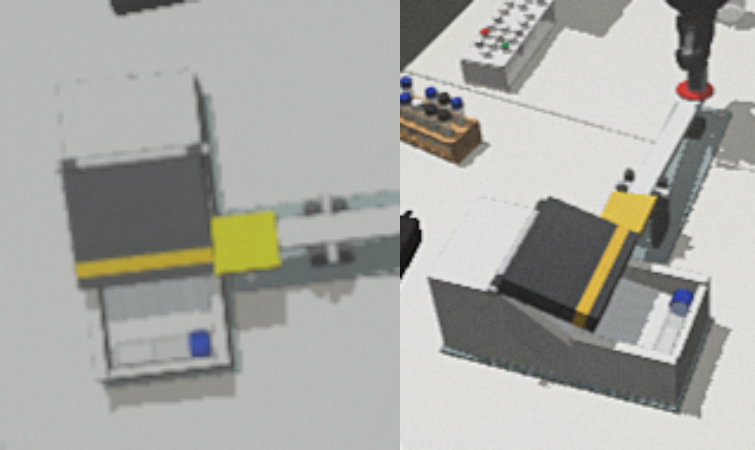

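The vial is lying in the tray against the lip, with its cap at crop pixel (199,344), and the flap is up. Next I'll let the lever rise slowly along its arc.

```bash
python3 -m handwheel '[[0,0,0,-0.001,0],[0,0,0,-0.002,0],[0,0,0,-0.003,0],[0,0,0,-0.003,0],[0,0,0,-0.003,0],[0,0,0,-0.003,0],[0,0,0,-0.003,0],[0,0,0,-0.003,0],[0,0,0,-0.003,0],[0,0,0,-0.003,0],[0,0,0,-0.003,0],[0,0,-0.0005,-0.003,0],[0,0,-0.0005,-0.003,0],[0,0,-0.0005,-0.003,0],[0,0,-0.0005,-0.003,0],[0,0,-0.0005,-0.003,0],[0,0,-0.0005,-0.003,0],[0,0,-0.0005,-0.003,0],[0,0,-0.0005,-0.003,0],[0,0,-0.0005,-0.003,0]]'
```

```text
t: 7.5
ee_pos: [0.5513, -0.2687, 0.1074]
ee_rot: [0.993, 0.116, -0.0, -0.0]
wrist_force: [-0.9, -1.6, 4.2]
opening: -0.0001
gripper_force: 1.9
```

```bash
python3 -m handwheel '[[0,0,-0.0005,-0.002,0],[0,0,-0.0005,-0.002,0],[0,0,-0.0005,-0.002,0],[0,0,-0.0005,-0.0015,0],[0,0,-0.0005,-0.0015,0],[0,0,-0.0005,-0.0015,0],[0,0,-0.0005,-0.001,0],[0,0,0,-0.001,0],[0,0,0,-0.001,0],[0,0,0,-0.001,0]]'
```

```text
t: 8.5
ee_pos: [0.5506, -0.265, 0.1217]
ee_rot: [0.993, 0.116, -0.0, -0.0]
wrist_force: [-3.0, 2.2, 4.1]
opening: -0.0002
gripper_force: 1.8
```

```bash
python3 -m handwheel '[[0,0,0,-0.001,0],[0,0,0,-0.001,0],[0,0,0,-0.001,0],[0,0,0,-0.001,0],[0,0,0,-0.001,0],[0,0,0,-0.001,0],[0,0,0,-0.001,0],[0,0,0,-0.001,0],[0,0,0,-0.001,0],[0,0,0,-0.001,0],[0,0,0,-0.001,0],[0,0,0,-0.001,0],[0,0,0,-0.001,0],[0,0,0,-0.001,0],[0,0,0,-0.001,0]]'
```

```text
t: 10.0
ee_pos: [0.5507, -0.2657, 0.1369]
ee_rot: [0.993, 0.116, 0.0, 0.0]
wrist_force: [-0.7, -0.6, 0.6]
opening: 0.0001
gripper_force: 0.0
```

No contact force is left. I'll retreat straight up and check.

```bash
python3 -m handwheel '[[0,0,0,-0.003,0],[0,0,0,-0.01,0],[0,0,0,-0.02,0],[0,0,0,-0.03,0],[0,0,0,-0.02,0],[0,0,0,-0.01,0],[0,0,0,0,0],[0,0,0,0,0]]'
python3 - <<'E'
from h import *
t,_=save("top","t3.png");s,_=save("side","s3.png")
find("vial","top",1);find("shield_flap","top",1);find("shield_flap","side",1)
a=cv2.resize(t[140:290,190:410],(660,450))[:,:400];b=cv2.resize(s[180:370,200:350],(355,450))
cv2.imwrite("pics/c3.png",np.hstack([a,b])[:,:,::-1])
o=cv2.imread("pics/side1.png")[180:370,200:350];print(cv2.absdiff(o,s[180:370,200:350,::-1].copy())[60:150,30:110].mean())
E
```

```text
t: 10.8
ee_pos: [0.5504, -0.2655, 0.2292]
ee_rot: [0.993, 0.116, -0.0, -0.0]
wrist_force: [-0.4, 0.9, 0.5]
opening: -0.0001
gripper_force: 0.0
shield_flap top 0.6 [0.5353 0.0485 0.1009]
shield_flap side 0.94 [0.5336 0.0617 0.0932]
5.612777777777778
```

View pics/c3.png

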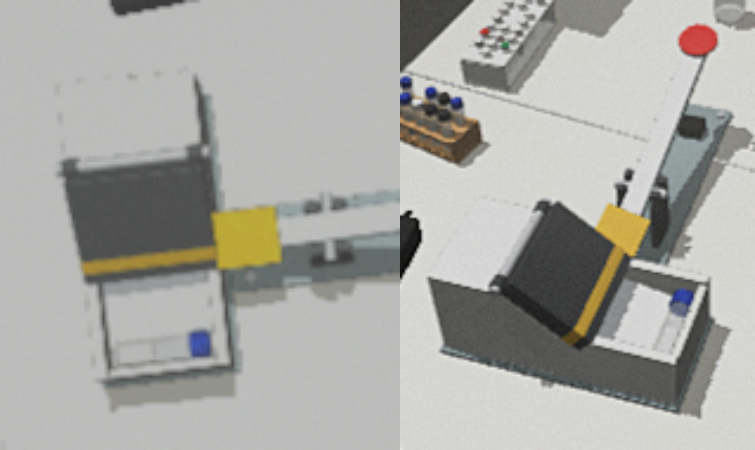

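The flap is down, the vial is in the tray (cap at crop pixel (199,344)), the pin is in its fork and the hand is clear. Before handing in, I'll compare the pad and flap edge with the start pictures.

Run:
```python
from h import *
for n in("side1","s3"):
    im=cv2.imread(f"pics/{n}.png").astype(int);b,g,r=[im[:,:,i] for i in range(3)]
    for nm,m0,(x0,y0,x1,y1) in(("pad",(r>140)&(g<90)&(b<90),(310,182,340,210)),("yellow",(r>120)&(b<90)&(g>80),(255,255,315,345))):
        m=m0[y0:y1,x0:x1];v,u=np.nonzero(m);print(n,nm,m.sum(),u.mean()+x0,v.mean()+y0,v.max()+y0,v.min()+y0)
```

```text
side1 pad 153 323.9542483660131 195.640522875817 201 190
side1 yellow 484 289.75 287.0723140495868 321 266
s3 pad 156 325.61538461538464 196.48076923076923 202 191
s3 yellow 493 289.6227180527383 287.37931034482756 321 266
```

```bash
python3 -c "
from rig import hand_in
print(hand_in())"
```

```text
the job is handed in; nothing more can be done
None
```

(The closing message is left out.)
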